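# Set out the hand-brew station around the scale

## Robot

A 6-joint arm with a two-finger parallel gripper is mounted at the origin on the work surface. World frame = base frame: x ahead of the robot, y to its left, z up, the work surface at z = 0. Lengths are in mm, angles in rad, forces in N, time in s.
With the tool pointing down it reaches from about 350 to 875 mm from the base axis. Payload 4.2 kg.
Tool frame: the origin (TCP) lies at the very end of the fingers, on their centre line; the grasp point (between the pads) lies 19 mm behind it; z points along the fingers, y is the line along which they close (so a half turn about z gives the same grasp; the last joint's range is limited). The gripper opens to 85 mm and grips with 20 to 120 N. Pads are 22 mm wide; open, the fingers measure 114 mm over their backs; the gripper's body (76 mm by 85 mm) begins 54 mm behind the grasp point. The pads swing forward as they close: fully open they stand 13 mm farther back than shut.
Start: joints at [-1.063, 0.385, 0.008, 0, -1.194, -0.259], TCP at [153.918, -605.73, 231.312] pointing down, gripper open.
Joint ranges: [-3.14, 3.14], [-1.21, 2.06], [-1.07, 1.41], [-3.16, 2.05], [-2.99, -0.16], [-3.1, 3.1]. Speed limits (rad/s): [2.79, 2.79, 3.14, 3.14, 3.14, 3.14].

## Interface

Orientations are given as a unit quaternion [x, y, z, w].
In Python, from bench import arm gives the robot as it stands.
- The arm moves only by the tool servo_tool, never from a script. Its argument "rows" is a list that holds one entry, the list of rows, each a list of 7 numbers: the finger opening in mm, from 0 to 85.4, then the shift along the tool's x, y, z in mm, then the turn, a rotation vector about the tool's x, y, z in rad. A call has 1 to 10 rows; each row is the pose to reach, as a shift and turn from the pose commanded when the call began, along the tool's axes at that moment; what a row does not reach only later rows make up. A row lasts 1/8 s, in which the tool goes at most 62.5 mm and 10.7 degrees, less where a joint would pass 70% of its speed; a pose out of reach is approached as far as the arm can. A call with a gripper value outside its range is refused whole. The fingers move at their own pace and stop on an object; the grip force is fixed at half the most. Time passes only in rows, so rows that repeat a pose let the fingers close. It gives the time, the measured TCP pose, the force, the opening and the grip force at its end, in the units of the state.
- arm.read_state(): the state, without advancing time (a new reading comes with each control period).
- arm.get_image(name): name is "side" or "top"; returns the picture (420x560x3 uint8, red, green, blue); there is no depth.
- arm.camera_params(name): a dict with "intrinsics" (3x3 intrinsics, pixels), "R" (3x3) and "t" (3): a world point X has camera coordinates R X + t. Camera axes: x right, y down, z forward; pixel columns grow to the right and rows downward; lengths in mm; the calibration is good to about 2 mm. A picture is of the moment at which its call begins. camera_params takes no time and is no camera call.
- arm.job_done(): hands the job in; it is judged then, once.
The state is a dict: "clock": time; "joints": joint angles; "joint_vel": joint speeds; "joint_efforts": joint torques, N m; "position": TCP position; "ee_rot": TCP orientation; "contact_force": force on the tool from outside, world axes, zero at the start; "wrist_torque": the same for the moment, N m; "gripper_width": finger opening in mm; "grasp_force": force on a finger pad.
Only numpy, scipy, OpenCV 4.12 (cv2) and the standard library are available. Lean on these libraries where they do the work, as an engineer would, in place of code of your own. Each camera call takes 0.05 s, during which the arm holds its last target. There are 200 camera calls.

## Task

Set out the coffee station around the black scale: stand the blue pitcher in the middle of the scale's weighing plate, the metal tin to the left of the scale, the brown spice shaker to its right and the amber jar behind it, and close the tin with its wooden lid. Left, right and behind are as seen by someone who has the scale's display nearest to them; each of the three stands upright on the counter, centred on its side of the scale with a gap of about 3 cm. Leave the white mug, the stack of paper cups and the spoon where they are.

Things in the scene. Friction and masses are not known exactly. Their poses are not given: they have to be found in the camera images.
- scale: Flat black coffee scale, fixed, facing any way. Origin at counter height under the centre of its dark square weighing plate (108 mm, top 24 mm up; black case around it 18 mm high). Pale green display strip and two white buttons along its front edge (-x). Case spans -85 mm (front) to +60 mm (back) in x, 60 mm each way in y. Its +x is behind, +y left, -y right.
- pitcher_center (a point): Small dark-blue open pitcher, 62 mm across, 80 mm high, straight upright 3 mm wall. The point is on its axis, half-way up (40 mm above its underside); z up. Its loop handle sticks out on its +y to 59 mm from the axis, and a small pouring lip on -y to 40 mm at the top. Grip it across its x, clear of the handle.
- tin_center (a point): Round bare-metal tin, open at the top, 60 mm across, 90 mm high, 3 mm wall (mouth 54 mm). The point is on its axis, half-way up (45 mm above its underside); z up. Standing left of the scale with a 30 mm gap its axis is 120 mm from the scale's origin.
- lid_knob (a point): Tin's lid: light wood disc 64 mm across, 8 mm thick; dark knob on it 22 mm across, 30 mm tall; black plug under it 46 mm across, 7 mm deep, on which it stands. Point: on its axis at the middle of the knob, 15 mm above the disc's top, 30 mm above the plug's underside; z up. Seated (plug in the mouth, disc on the rim), it is 68 mm above the tin's centre point.
- shaker_center (a point): Spice shaker, brown body with a domed steel top with holes, 44 mm across (45 mm at the steel collar, 66 to 76 mm up), 86 mm high. The point is on its axis, half-way up (43 mm above its underside); z up. Standing right of the scale with a 30 mm gap its axis is 112 mm from the scale's origin.
- jar_center (a point): Amber glass jar with a pale label and a yellow lid, 56 mm across up to 66 mm high, lid 53 mm across, 88 mm high in all. The point is on its axis, half-way up (44 mm above its underside); z up. Standing behind the scale with a 30 mm gap its axis is 118 mm from the scale's origin.
- mug: Bystander, not to be disturbed: white ceramic mug, 76 mm across, 75 mm high, handle on its +y. Origin under its centre. It stands among the things to be moved.
- cups: Bystander, not to be disturbed: stack of white paper cups, 82 mm across, 123 mm high. Origin under its centre.
- spoon: Bystander, not to be disturbed: metal spoon 160 mm long, about 40 mm wide, lying on the counter along its own x. Origin under its middle, on the counter.
Things that resemble listed ones, but are neither listed nor needed, are in the scene too. What is shaped like the part that bears lid_knob but green, pink or turquoise is not meant.

How it is judged:
By the outcome, as a careful person would: the job done as asked, in the order asked, and still so for the second after the job is handed in, with the robot touching nothing.
It also fails if it takes over 128 s, if anything falls off the work surface, if the arm or the gripper's body presses on something with over 40 N, if the wrist force passes 120 N, or if a joint passes its speed limit or range.

## Working session

There is one attempt and no reset: what is moved stays moved. The work goes in short steps, Python scripts to look and compute and a tool call to move; the robot and the scene stay as the last step left them, time stands still between calls to the robot, and variables do not carry over. Pictures are saved under pics/ and viewed, at most 14 in all, crops included, and the job is handed in when it is done.

Besides the shell and the picture viewer there is one more tool, called in YAML: its name, and indented under it one key for each argument. servo_tool: Moves the arm, as the interface text tells. Its arguments: {"type":"object","properties":{"rows":{"type":"array"}},"required":["rows"]}

```bash
mkdir -p pics; ls
python3 - <<'E'
from bench import arm
import cv2,numpy as np
for n in("top","side"):
    im=arm.get_image(n); cv2.imwrite(f"pics/{n}0.png",im[:,:,::-1])
    p=arm.camera_params(n); print(n,np.round(p["intrinsics"],1).tolist(),np.round(p["R"],3).tolist(),np.round(p["t"],1).tolist())
s=arm.read_state();print(s)
E
```

```text
pics
top [[418.1, 0.0, 271.4], [0.0, 418.1, 206.2], [0.0, 0.0, 1.0]] [[0.021, -1.0, -0.015], [-0.99, -0.019, -0.139], [0.139, 0.017, -0.99]] [-1.0, 614.1, 1047.6]
side [[505.6, 0.0, 279.5], [0.0, 505.6, 212.0], [0.0, 0.0, 1.0]] [[-0.967, -0.256, 0.005], [-0.142, 0.522, -0.841], [0.213, -0.814, -0.541]] [620.6, 144.2, 1237.1]
{'clock': 0.1, 'joints': array([-1.06338430e+00,  3.85514236e-01,  6.79254429e-03, -4.05246397e-04,
       -1.19403350e+00, -2.58583404e-01]), 'joint_vel': array([-0.00125112, -0.00043797,  0.00217922,  0.00145011, -0.00062799,
       -0.00035184]), 'joint_efforts': array([-4.99832095e-04, -3.93319094e+01,  1.88927865e+01,  4.19778541e+00,
       -2.55035971e-03,  3.09461747e-06]), 'position': array([ 153.79272154, -605.25444312,  230.32629219]), 'ee_rot': array([-1.24019378e-01,  9.92279295e-01,  9.78853715e-04, -1.91323728e-04]), 'contact_force': array([-0.27927037,  0.03874947,  0.27129086]), 'wrist_torque': array([ 0.00956535, -0.01671587,  0.01250231]), 'grasp_force': 0.0, 'gripper_width': 85.20273504535749}
```

View pics/top0.png

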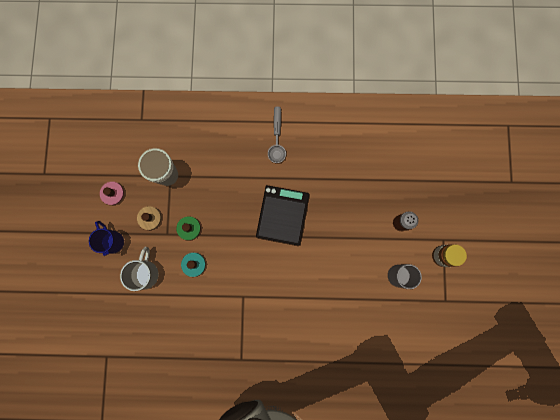

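View pics/side0.png

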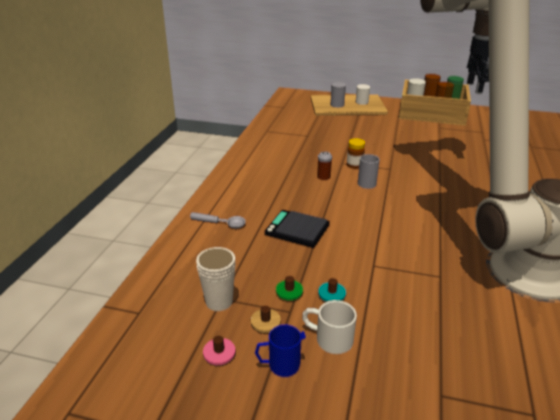

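Candidates (top view): lids at (112,193) pink, (149,217) light wood, (188,228) green and (193,265) turquoise, so the wood one is mine. The blue pitcher is at (103,240), with the white mug at (137,275) beside it. The tin is at (407,277), the shaker at (408,221) and the jar at (453,256). The scale is at (283,215) with its display on the far side (+x world), so "behind" is toward the robot and "left" is world -y. The side view's shelf items at the back are distractors.

```bash
cat > h.py <<'E'
from bench import arm
import cv2,numpy as np
def cam(n):
    p=arm.camera_params(n); return np.array(p["intrinsics"]),np.array(p["R"]),np.array(p["t"])
def cast(n,uv,z):
    K,R,t=cam(n); c=-R.T@t; d=R.T@np.linalg.solve(K,[uv[0],uv[1],1.]); return (c+d*(z-c[2])/d[2])
def proj(n,X):
    K,R,t=cam(n); q=K@(R@np.array(X,float)+t); return q[:2]/q[2]
def img(n): return np.ascontiguousarray(arm.get_image(n)[:,:,::-1])
def blobs(hsv,lo,hi,roi,minA=15):
    x0,y0,x1,y1=roi; m=np.zeros(hsv.shape[:2],np.uint8)
    m[y0:y1,x0:x1]=cv2.inRange(hsv,np.array(lo),np.array(hi))[y0:y1,x0:x1]
    cs,_=cv2.findContours(m,cv2.RETR_EXTERNAL,cv2.CHAIN_APPROX_NONE)
    return sorted([c for c in cs if cv2.contourArea(c)>minA],key=cv2.contourArea,reverse=True)
E
python3 - <<'E'
from h import *
t=cv2.imread("pics/top0.png"); s=cv2.imread("pics/side0.png")
a=cv2.resize(t[145:295,85:215],None,fx=3,fy=3,interpolation=cv2.INTER_CUBIC)
b=cv2.resize(t[195:295,380:480],None,fx=4,fy=4,interpolation=cv2.INTER_CUBIC)
o=np.zeros((450,800,3),np.uint8); o[:450,:390]=a; o[:400,395:795]=b; cv2.imwrite("pics/crop0.png",o)
hs=cv2.cvtColor(t,cv2.COLOR_BGR2HSV)
def rep(nm,lo,hi,roi,z):
    for c in blobs(hs,lo,hi,roi)[:3]:
        (cx,cy),(w,h),an=r=cv2.minAreaRect(c); e=cv2.minEnclosingCircle(c)
        print(nm,"A",cv2.contourArea(c),"rect",np.round(r[0],1),np.round(r[1],1),round(an,1),"circ",np.round(e[0],1),round(e[1],1),"->",np.round(cast("top",e[0],z),1),"rectpts",np.round([cast("top",p,z)[:2] for p in cv2.boxPoints(r)]).tolist())
rep("scale",(0,0,0),(180,120,55),(240,170,325,260),18)
rep("disp",(60,40,120),(95,255,255),(240,170,325,260),18)
rep("wood",(12,60,120),(28,160,255),(135,205,163,232),11)
rep("jar",(22,150,120),(32,255,255),(430,235,480,275),88)
rep("blue",(110,120,20),(130,255,255),(80,215,130,262),80)
# expected: blue ring radius px at z=80 
for z in (80,90,86,15): print(z,[np.round(418.1/np.linalg.norm([0,0,1047.6-z])*r,1) for r in (31,30,22.5,32)])
E
```

```text
scale A 2042.5 rect [282.3 214.9] [44.7 53. ] 10.6 circ [282.2 214.7] 33.7 -> [595.2 -17.4  18. ] rectpts [[535.0, 52.0], [676.0, 30.0], [655.0, -88.0], [516.0, -64.0]]
disp A 112.5 rect [290.9 194.2] [22.2  6.2] 10.3 circ [291.  193.5] 11.1 -> [652.9 -39.9  18. ] rectpts [[648.0, -9.0], [664.0, -12.0], [654.0, -70.0], [638.0, -67.0]]
wood A 506.0 rect [148.5 217. ] [24. 27.] 90.0 circ [148.2 214.5] 16.2 -> [589.6 342.9  11. ] rectpts [[615.0, 380.0], [616.0, 307.0], [551.0, 303.0], [550.0, 376.0]]
jar A 318.0 rect [455. 255.] [21.2 19.8] 45.0 circ [455.2 254.9] 10.8 -> [ 496.1 -441.2   88. ] rectpts [[496.0, -405.0], [531.0, -441.0], [495.0, -476.0], [461.0, -440.0]]
blue A 706.0 rect [104.2 240.6] [35.3 27.8] 32.0 circ [105.6 236.9] 18.4 -> [523.  424.7  80. ] rectpts [[507.0, 483.0], [567.0, 451.0], [521.0, 372.0], [462.0, 405.0]]
80 [np.float64(13.4), np.float64(13.0), np.float64(9.7), np.float64(13.8)]
90 [np.float64(13.5), np.float64(13.1), np.float64(9.8), np.float64(14.0)]
86 [np.float64(13.5), np.float64(13.0), np.float64(9.8), np.float64(13.9)]
15 [np.float64(12.6), np.float64(12.1), np.float64(9.1), np.float64(13.0)]
```

View pics/crop0.png

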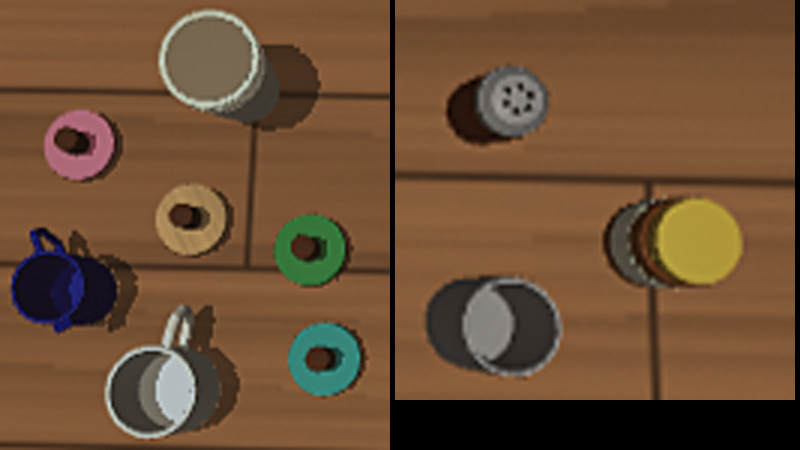

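The crop confirms the choices. Crop centres mapped to image: wood lid disc (148.7,218), pitcher rim (100.7,241) with its handle toward the top and lip at the bottom, tin rim (409,276.5), shaker top (409,220), jar lid (455.3,255).

Run:
```python
from h import *
S=cv2.imread("pics/side0.png"); hs=cv2.cvtColor(S,cv2.COLOR_BGR2HSV)
pts={"pitcher":((100.6,240.8),80,40),"tin":((409.2,276.6),90,45),"shaker":((409.2,220.1),76,43),"jar":((455.3,255),88,44),"lid":((148.6,218),15,11),"scale":((282.3,214.9),18,18),"mug":((135.5,275.3),75,40),"cups":((155,165),123,60),
"pink":((111.5,193.5),15,11),"green":((188,228.5),15,11)}
for k,(uv,z,zm) in pts.items():
    P=cast("top",uv,z); print(k,np.round(P,1),"side top",np.round(proj("side",P),1),"side mid",np.round(proj("side",[P[0],P[1],zm]),1))
def b(nm,lo,hi,roi):
    for c in blobs(hs,lo,hi,roi)[:1]: print(nm,"bbox",cv2.boundingRect(c),"circ",np.round(cv2.minEnclosingCircle(c)[0],1))
b("blue",(110,120,20),(130,255,255),(240,310,312,385))
b("wood",(12,60,120),(28,170,255),(245,300,285,335))
b("scale",(0,0,0),(180,130,60),(255,205,335,250))
b("jarlid",(20,150,120),(32,255,255),(340,130,370,160))
b("tin",(0,0,40),(180,60,255),(355,150,382,190))
b("shakertop",(0,0,60),(180,90,255),(312,145,335,170))
print("handle",np.round(cast("top",(85+42/3,145+232/3),60),1),"lip",np.round(cast("top",(85+62/3,145+326/3),78),1))
x=np.hstack([cv2.resize(S[310:390,240:320],None,fx=5,fy=5,interpolation=cv2.INTER_CUBIC),cv2.resize(S[130:210,310:390],None,fx=5,fy=5,interpolation=cv2.INTER_CUBIC)]);cv2.imwrite("pics/crop1.png",x)
```

```text
pitcher [513.2 436.7  80. ] side top [286.5 335.7] side mid [286.2 350.4]
tin [ 441.4 -327.3   90. ] side top [370.3 158.1] side mid [368.8 171.1]
shaker [ 580.9 -335.1   76. ] side top [325.6 155.7] side mid [325.  165.1]
jar [ 495.9 -441.3   88. ] side top [357.3 141.5] side mid [356.1 153.7]
lid [579.8 339.9  15. ] side top [266.9 318.4] side mid [266.9 319.8]
scale [594.7 -17.7  18. ] side top [298.1 225. ] side mid [298.1 225. ]
mug [429.7 344.9  75. ] side top [338.4 312.4] side mid [337.2 325. ]
cups [699.6 298.4 123. ] side top [217.7 257.5] side mid [219.5 280.2]
pink [644.4 444.7  15. ] side top [221.1 348.9] side mid [221.2 350.3]
green [553.7 232.8  15. ] side top [290.8 288.1] side mid [290.7 289.5]
blue bbox (256, 325, 49, 51) circ [282.3 349. ]
wood bbox (250, 309, 32, 23) circ [265.5 319.5]
scale bbox (266, 211, 62, 36) circ [296.5 227. ]
jarlid bbox (349, 138, 16, 11) circ [356.3 142.8]
tin bbox (355, 155, 24, 33) circ [366.2 170.6]
shakertop bbox (318, 152, 14, 10) circ [324.5 156.5]
handle [561.3 453.   60. ] lip [481.5 422.3  78. ]
```

View pics/crop1.png

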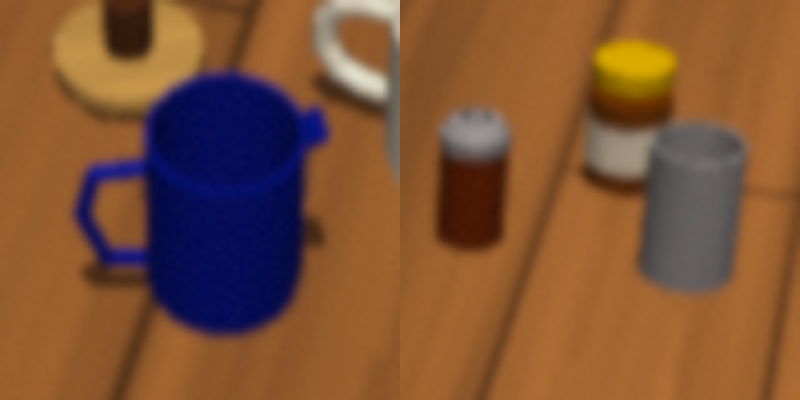

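The side crop shows the pitcher axis at (285,337 at the rim), the handle pointing to world ~20°, and a free space around it. All objects agree across views to 1–2 px (a common offset). Moving now: first align the tool with the world axes and go to the middle.

servo_tool:
  rows:
    - [[85,-542,486,0,0,0,0.248],[85,-542,486,0,0,0,0.248],[85,-542,486,0,0,0,0.248],[85,-542,486,0,0,0,0.248],[85,-542,486,0,0,0,0.248],[85,-542,486,0,0,0,0.248],[85,-542,486,0,0,0,0.248],[85,-542,486,0,0,0,0.248],[85,-542,486,0,0,0,0.248],[85,-542,486,0,0,0,0.248]]

```text
clock: 1.35
position: [501.5, -86.6, 231.2]
ee_rot: [-0.001, 1.0, -0.0, -0.0]
contact_force: [1.3, -0.1, 0.1]
gripper_width: 85.1
grasp_force: 0.0
```

servo_tool:
  rows:
    - [[85,-12,525,0,0,0,0],[85,-12,525,0,0,0,0],[85,-12,525,0,0,0,0],[85,-12,525,0,0,0,0],[85,-12,525,0,0,0,0],[85,-12,525,0,0,0,0],[85,-12,525,0,0,0,0],[85,-12,525,0,0,0,0],[85,-12,525,0,0,0,0],[85,-12,525,0,0,100,0]]

```text
clock: 2.6
position: [515.2, 440.3, 229.7]
ee_rot: [0.0, 0.995, 0.001, 0.096]
contact_force: [0.2, -0.2, -0.0]
gripper_width: 85.0
grasp_force: 0.0
```

A slip: the 100 in the last row went into the rotation column. The tilt is only 0.19 rad in free space, and I undo it now.

servo_tool:
  rows:
    - [[85,0,0,0,0,0.192,0],[85,0,0,0,0,0.192,0],[85,0,0,0,0,0.192,0]]

```text
clock: 2.98
position: [514.0, 437.6, 233.0]
ee_rot: [-0.0, 1.0, 0.001, -0.0]
contact_force: [-0.2, -0.2, 0.2]
gripper_width: 85.0
grasp_force: 0.0
```

Run:
```python
from h import *
s=arm.read_state();print(np.round(s["position"],1),np.round(s["ee_rot"],4),np.round(s["joints"],2))
```

```text
[514.  437.6 233. ] [-1.0e-04  1.0e+00  1.5e-03 -2.0e-04] [ 0.94  0.47  0.15 -0.   -1.25 -2.51]
```

servo_tool:
  rows:
    - [[85,0,1,60,0,0,0],[85,0,1,110,0,0,0],[85,0,1,150,0,0,0],[85,0,1,180,0,0,0],[85,0,1,205,0,0,0],[85,0,1,205,0,0,0],[85,0,1,205,0,0,0]]

```text
clock: 3.85
position: [512.8, 439.0, 28.5]
ee_rot: [-0.001, 1.0, 0.002, -0.001]
contact_force: [-0.2, 0.4, 0.6]
gripper_width: 85.1
grasp_force: 0.0
```

Run:
```python
from h import *
a=img("side");b=img("top")
o=np.hstack([cv2.resize(a[280:390,210:350],None,fx=3,fy=3),cv2.resize(b[195:305,60:180],None,fx=3,fy=3)[:330]]);cv2.imwrite("pics/g1.png",o)
print(np.round(proj("side",[514,438.6,28]),1),np.round(proj("top",[514,438.6,28]),1))
```

```text
[285.5 355.4] [108.2 241.6]
```

View pics/g1.png

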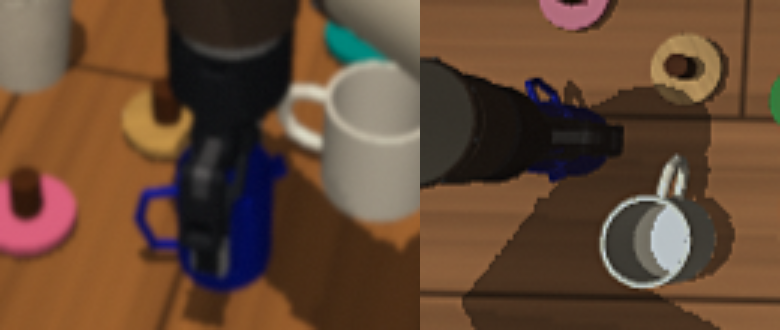

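The fingers straddle the pitcher, centred in x (near finger at side pixel (279,365), as expected from its y offset). Closing, then lifting.

servo_tool:
  rows:
    - [[50,0,0,0,0,0,0],[50,0,0,0,0,0,0],[50,0,0,0,0,0,0],[50,0,0,0,0,0,0],[50,0,0,0,0,0,0],[50,0,0,0,0,0,0]]

```text
clock: 4.7
position: [512.4, 438.0, 28.0]
ee_rot: [-0.001, 1.0, 0.001, -0.001]
contact_force: [-0.4, -1.1, 5.7]
gripper_width: 61.0
grasp_force: 65.2
```

servo_tool:
  rows:
    - [[50,0,0,-20,0,0,0],[50,0,0,-60,0,0,0],[50,0,0,-100,0,0,0],[50,0,0,-130,0,0,0],[50,-8,-50,-130,0,0,0],[50,-16,-100,-130,0,0,0],[50,-24,-150,-130,0,0,0],[50,-32,-200,-130,0,0,0],[50,-40,-250,-130,0,0,0],[50,-48,-300,-130,0,0,0]]

```text
clock: 5.95
position: [559.8, 135.7, 155.4]
ee_rot: [-0.0, 1.0, -0.0, -0.003]
contact_force: [0.5, 0.5, -2.5]
gripper_width: 61.4
grasp_force: 65.4
```

servo_tool:
  rows:
    - [[50,-8,-50,0,0,0,0],[50,-15,-100,0,0,0,0],[50,-20,-130,0,0,0,0],[50,-22,-152,0,0,0,0],[50,-22,-152,0,0,0,0],[50,-22,-152,40,0,0,0],[50,-22,-152,70,0,0,0],[50,-22,-152,85,0,0,0],[50,-22,-152,85,0,0,0],[50,-22,-152,85,0,0,0]]

```text
clock: 7.2
position: [583.2, -14.1, 72.2]
ee_rot: [-0.001, 1.0, 0.0, -0.001]
contact_force: [0.4, -0.4, -2.0]
gripper_width: 61.2
grasp_force: 65.5
```

Run:
```python
from h import *
a=img("side");b=img("top")
o=np.hstack([cv2.resize(a[150:270,230:370],None,fx=3,fy=3),cv2.resize(b[150:270,215:335],None,fx=3,fy=3)]);cv2.imwrite("pics/p1.png",o)
s=arm.read_state();print(np.round(s["position"],1))
```

```text
[583.2 -14.2  72.4]
```

View pics/p1.png

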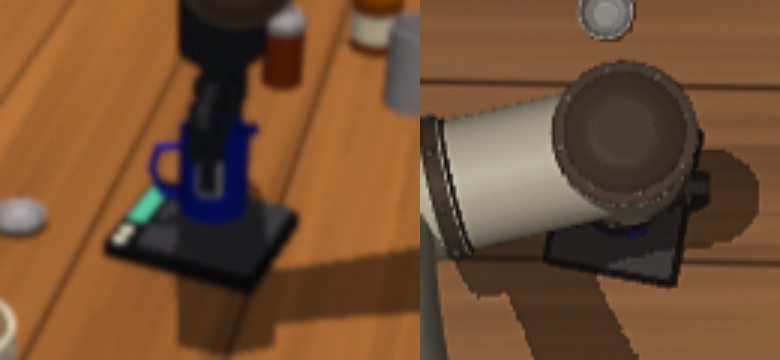

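The pitcher hovers over the plate, about centred. Lowering it gently to the plate.

servo_tool:
  rows:
    - [[50,0,0,10,0,0,0],[50,0,0,16,0,0,0],[50,0,0,19,0,0,0],[50,0,0,20,0,0,0],[50,0,0,20,0,0,0]]

```text
clock: 7.92
position: [581.6, -14.7, 52.1]
ee_rot: [-0.001, 1.0, -0.0, -0.003]
contact_force: [-4.0, -0.2, 5.5]
gripper_width: 61.1
grasp_force: 66.0
```

servo_tool:
  rows:
    - [[85,0,0,0,0,0,0],[85,0,0,0,0,0,0],[85,0,0,0,0,0,0],[85,0,0,0,0,0,0],[85,0,0,-30,0,0,0],[85,0,0,-80,0,0,0],[85,0,0,-130,0,0,0],[85,0,0,-130,0,0,0],[85,35,-80,-130,0,0,0],[85,50,-130,-130,0,0,0]]

```text
clock: 9.18
position: [536.4, -131.5, 180.4]
ee_rot: [-0.001, 1.0, 0.0, -0.003]
contact_force: [1.8, -0.5, -0.6]
gripper_width: 85.0
grasp_force: 0.0
```

Run:
```python
from h import *
s=arm.read_state();print(np.round(s["position"],1),np.round(s["ee_rot"],4))
```

```text
[ 536.4 -131.5  180.4] [-1.5e-03  1.0e+00  1.0e-04 -2.9e-03]
```

servo_tool:
  rows:
    - [[85,26,-52,0,0,0,0],[85,52,-104,0,0,0,0],[85,78,-156,0,0,0,0],[85,95,-194,0,0,0,0],[85,95,-194,0,0,0,0],[85,95,-194,40,0,0,0],[85,95,-194,40,0,0,0]]

```text
clock: 10.05
position: [440.2, -323.5, 138.5]
ee_rot: [-0.0, 1.0, 0.002, -0.006]
contact_force: [0.3, -0.5, -0.1]
gripper_width: 85.1
grasp_force: 0.0
```

Run:
```python
from h import *
a=img("side");b=img("top")
o=np.hstack([cv2.resize(a[100:280,230:400],None,fx=2.2,fy=2.2),cv2.resize(b[150:300,240:440],None,fx=2,fy=2.64)]);cv2.imwrite("pics/p2.png",o)
s=arm.read_state();print(np.round(s["position"],1))
K=cv2.cvtColor(b,cv2.COLOR_BGR2HSV)
for c in blobs(K,(110,120,20),(130,255,255),(240,160,340,270))[:1]: print(cv2.boundingRect(c))
print("expect rim px",proj("top",[582.9,-15.4,104]),proj("side",[582.9,-15.4,104]))
```

```text
[ 442.9 -324.7  141.9]
(269, 196, 25, 35)
expect rim px [281.69203261 215.51280419] [303.11418407 198.87162319]
```

View pics/p2.png

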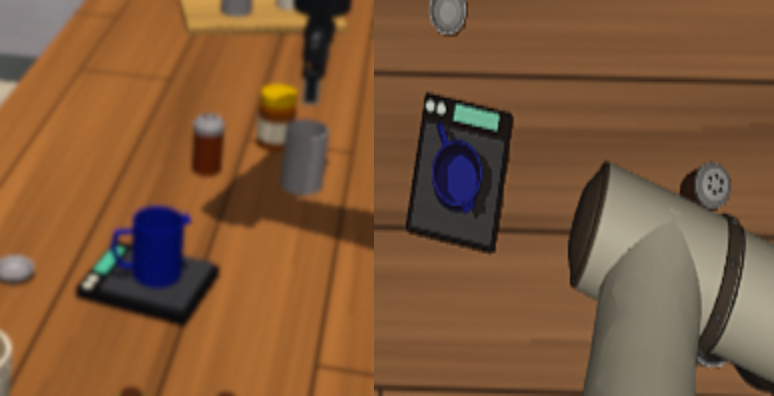

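The pitcher stands in the plate's middle (rim at top pixel (281.5,216), expected (281.7,215.5)). Descending to the tin.

servo_tool:
  rows:
    - [[85,1,-2,40,0,0,0],[85,1,-2,70,0,0,0],[85,1,-2,95,0,0,0],[85,1,-2,110,0,0,0],[85,1,-2,110,0,0,0],[45,1,-2,110,0,0,0],[45,1,-2,110,0,0,0],[45,1,-2,110,0,0,0],[45,1,-2,110,0,0,0],[45,1,-2,110,0,0,0]]

```text
clock: 11.4
position: [442.2, -327.6, 33.5]
ee_rot: [-0.001, 1.0, -0.001, -0.001]
contact_force: [-0.1, 1.1, 6.5]
gripper_width: 59.5
grasp_force: 56.2
```

Run:
```python
from h import *
for i in range(2):
    img("side"); s=arm.read_state();print(np.round(s["position"],1),s["grasp_force"],s["gripper_width"],s["contact_force"],s["ee_rot"])
a=np.deg2rad(170.7); X=np.array([np.cos(a),np.sin(a)]);Y=np.array([-X[1],X[0]]);O=np.array([582.9,-15.4])
print("tin",O+120*Y,"shaker",O-112*Y,"jar",O+118*X)
```

```text
[ 442.2 -327.6   33.5] 56.20459942147136 59.04512503393754 [ 1.31856783 -1.05840567  6.18389388] [-6.65335813e-04  9.99999226e-01 -8.23038644e-04 -6.54607985e-04]
[ 442.2 -327.6   33.5] 56.20407275855541 59.14713001407861 [-0.28153075 -0.33474275  5.40198552] [-6.47198778e-04  9.99999240e-01 -8.22745014e-04 -6.50704674e-04]
tin [ 563.50754147 -133.82268597] shaker [600.99962796  95.12784024] jar [466.45102546   3.66925089]
```

servo_tool:
  rows:
    - [[45,0,0,-30,0,0,0],[45,0,0,-60,0,0,0],[45,-28,45,-60,0,0,0],[45,-56,90,-60,0,0,0],[45,-84,135,-60,0,0,0],[45,-108,172,-60,0,0,0],[45,-122,193,-60,0,0,0],[45,-122,193,-60,0,0,0],[45,-122,193,-30,0,0,0],[45,-122,193,-10,0,0,0]]

```text
clock: 12.75
position: [561.3, -134.9, 40.0]
ee_rot: [0.001, 1.0, 0.0, -0.003]
contact_force: [-0.6, -0.3, -2.3]
gripper_width: 59.2
grasp_force: 56.1
```

servo_tool:
  rows:
    - [[45,0,0,5,0,0,0],[45,0,0,9,0,0,0],[45,0,0,10,0,0,0],[45,0,0,10,0,0,0]]

```text
clock: 13.25
position: [562.3, -134.8, 33.5]
ee_rot: [-0.0, 1.0, -0.0, -0.002]
contact_force: [-3.8, -1.1, 7.0]
gripper_width: 58.9
grasp_force: 56.5
```

servo_tool:
  rows:
    - [[85,0,0,0,0,0,0],[85,0,0,0,0,0,0],[85,0,0,0,0,0,0],[85,0,0,-30,0,0,0],[85,0,0,-80,0,0,0],[85,0,0,-120,0,0,0],[85,-5,-60,-120,0,0,0],[85,-10,-120,-120,0,0,0],[85,-16,-170,-120,0,0,0],[85,-19,-200,-120,0,0,0]]

```text
clock: 14.5
position: [582.3, -336.3, 150.5]
ee_rot: [0.001, 1.0, -0.0, -0.002]
contact_force: [0.2, -0.1, 0.0]
gripper_width: 85.2
grasp_force: 0.0
```

servo_tool:
  rows:
    - [[85,0,0,0,0,0,0],[85,0,0,30,0,0,0]]

```text
clock: 14.75
position: [584.0, -334.5, 123.1]
ee_rot: [-0.0, 1.0, -0.001, 0.001]
contact_force: [0.4, 0.2, -0.6]
gripper_width: 84.8
grasp_force: 0.0
```

Run:
```python
from h import *
a=img("side");b=img("top")
o=np.hstack([cv2.resize(a[100:280,230:400],None,fx=2.2,fy=2.2),cv2.resize(b[150:300,240:440],None,fx=2,fy=2.64)]);cv2.imwrite("pics/p3.png",o)
s=arm.read_state();print(np.round(s["position"],1))
```

```text
[ 580.1 -332.1  117.4]
```

View pics/p3.png

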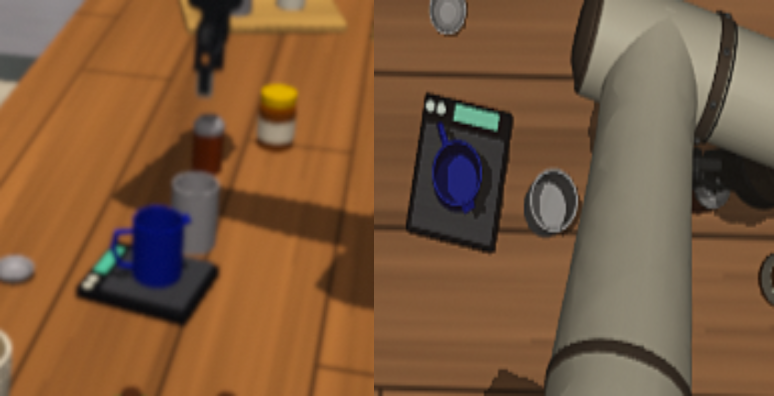

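The tin stands upright to the right of the scale in the image (its left), rim at (329.5,226.5). Grasping the shaker.

servo_tool:
  rows:
    - [[85,0,-2,35,0,0,0],[85,0,-2,65,0,0,0],[85,0,-2,85,0,0,0],[85,0,-2,94,0,0,0],[85,0,-2,94,0,0,0],[30,0,-2,94,0,0,0],[30,0,-2,94,0,0,0],[30,0,-2,94,0,0,0],[30,0,-2,94,0,0,0],[30,0,-2,94,0,0,0]]

```text
clock: 16.1
position: [582.7, -336.3, 28.2]
ee_rot: [-0.001, 1.0, -0.001, -0.001]
contact_force: [0.2, 0.3, 5.4]
gripper_width: 42.8
grasp_force: 60.9
```

servo_tool:
  rows:
    - [[30,0,0,0,0,0,0],[30,0,0,0,0,0,0],[30,0,0,0,0,0,0]]

```text
clock: 16.48
position: [582.7, -336.3, 28.2]
ee_rot: [-0.001, 1.0, -0.001, -0.001]
contact_force: [-0.6, 0.5, 5.5]
gripper_width: 42.9
grasp_force: 60.9
```

servo_tool:
  rows:
    - [[30,0,0,-40,0,0,0],[30,0,0,-90,0,0,0],[30,0,0,-145,0,0,0],[30,-2,40,-150,0,0,0],[30,-5,95,-150,0,0,0],[30,-8,150,-150,0,0,0],[30,-10,205,-150,0,0,0],[30,-12,260,-150,0,0,0],[30,-14,315,-150,0,0,0],[30,-16,370,-150,0,0,0]]

```text
clock: 17.73
position: [597.3, 35.9, 175.8]
ee_rot: [-0.0, 1.0, 0.0, -0.003]
contact_force: [-0.2, -0.5, -2.0]
gripper_width: 42.8
grasp_force: 61.3
```

servo_tool:
  rows:
    - [[30,-2,40,0,0,0,0],[30,-4,60,0,0,0,0],[30,-4,60,0,0,0,0],[30,-4,60,40,0,0,0],[30,-4,60,90,0,0,0],[30,-4,60,130,0,0,0],[30,-4,60,140,0,0,0],[30,-4,60,140,0,0,0],[30,-4,60,140,0,0,0]]

```text
clock: 18.85
position: [603.1, 94.2, 38.9]
ee_rot: [-0.0, 1.0, 0.001, -0.0]
contact_force: [0.2, 0.7, -0.3]
gripper_width: 43.1
grasp_force: 61.4
```

servo_tool:
  rows:
    - [[30,0,0,6,0,0,0],[30,0,0,10,0,0,0],[30,0,0,11,0,0,0],[30,0,0,11,0,0,0]]

```text
clock: 19.35
position: [601.9, 94.3, 28.2]
ee_rot: [-0.001, 1.0, -0.0, -0.002]
contact_force: [-4.4, -1.2, 9.2]
gripper_width: 42.9
grasp_force: 62.3
```

servo_tool:
  rows:
    - [[70,0,0,0,0,0,0],[70,0,0,0,0,0,0],[70,0,0,0,0,0,0],[85,0,0,-30,0,0,0],[85,0,0,-80,0,0,0],[85,0,0,-135,0,0,0],[85,0,0,-150,0,0,0],[85,12,-60,-150,0,0,0],[85,24,-120,-150,0,0,0],[85,36,-180,-150,0,0,0]]

```text
clock: 20.6
position: [565.4, -87.3, 175.2]
ee_rot: [-0.001, 1.0, 0.0, -0.003]
contact_force: [0.4, -0.7, 0.9]
gripper_width: 85.3
grasp_force: 0.0
```

servo_tool:
  rows:
    - [[85,12,-60,0,0,0,0],[85,24,-120,0,0,0,0],[85,36,-180,0,0,0,0],[85,48,-240,0,0,0,0],[85,60,-300,0,0,0,0],[85,70,-340,0,0,0,0],[85,70,-355,0,0,0,0],[85,70,-355,30,0,0,0],[85,70,-355,60,0,0,0],[85,70,-355,60,0,0,0]]

```text
clock: 21.85
position: [495.0, -439.2, 113.0]
ee_rot: [-0.001, 1.0, 0.002, -0.005]
contact_force: [-0.3, 0.7, -0.1]
gripper_width: 85.2
grasp_force: 0.0
```

Run:
```python
from h import *
a=img("side");b=img("top")
o=np.hstack([cv2.resize(a[100:280,230:400],None,fx=2.2,fy=2.2),cv2.resize(b[150:300,220:420],None,fx=2,fy=2.64)]);cv2.imwrite("pics/p4.png",o)
s=arm.read_state();print(np.round(s["position"],1))
print(proj("top",[601,95.1,76]),proj("top",[563.5,-133.8,90]))
```

```text
[ 497.1 -440.8  116.8]
[238.01801093 208.85888394] [329.3556657 224.8896465]
```

View pics/p4.png

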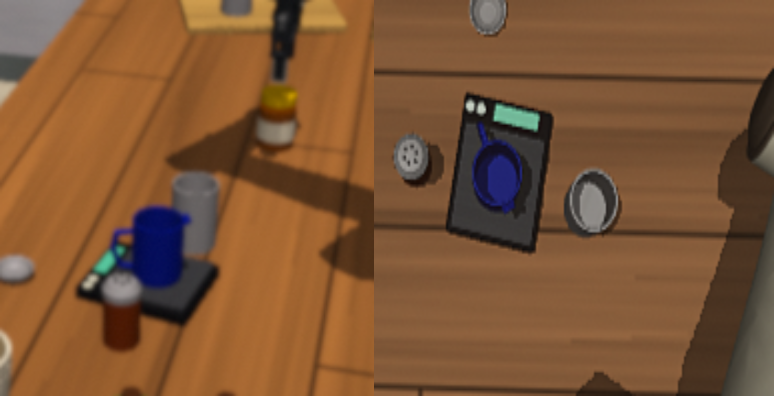

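The shaker stands at (238,209.5) as planned (expected (238,208.9)), and the tin is about 3 mm off, which is fine. Grasping the jar.

servo_tool:
  rows:
    - [[85,0,0,35,0,0,0],[85,0,0,60,0,0,0],[85,0,0,80,0,0,0],[85,0,0,88,0,0,0],[85,0,0,88,0,0,0],[40,0,0,88,0,0,0],[40,0,0,88,0,0,0],[40,0,0,88,0,0,0],[40,0,0,88,0,0,0],[40,0,0,88,0,0,0]]

```text
clock: 23.2
position: [497.3, -442.1, 30.5]
ee_rot: [-0.001, 1.0, -0.001, -0.001]
contact_force: [-0.4, -0.1, 6.5]
gripper_width: 54.7
grasp_force: 63.8
```

servo_tool:
  rows:
    - [[40,0,0,0,0,0,0],[40,0,0,0,0,0,0],[40,0,0,0,0,0,0]]

```text
clock: 23.58
position: [497.3, -442.1, 30.5]
ee_rot: [-0.001, 1.0, -0.001, -0.001]
contact_force: [-0.2, -1.0, 5.5]
gripper_width: 54.9
grasp_force: 63.8
```

servo_tool:
  rows:
    - [[40,0,0,-40,0,0,0],[40,0,0,-90,0,0,0],[40,3,45,-120,0,0,0],[40,6,100,-120,0,0,0],[40,9,155,-120,0,0,0],[40,13,210,-120,0,0,0],[40,17,265,-120,0,0,0],[40,21,320,-120,0,0,0],[40,25,375,-120,0,0,0],[40,28,420,-120,0,0,0]]

```text
clock: 24.82
position: [466.6, -19.1, 147.7]
ee_rot: [-0.0, 1.0, 0.0, -0.003]
contact_force: [0.3, -0.2, -3.5]
gripper_width: 54.7
grasp_force: 64.7
```

servo_tool:
  rows:
    - [[40,1,25,0,0,0,0],[40,1,25,0,0,0,0],[40,1,25,40,0,0,0],[40,1,25,85,0,0,0],[40,1,25,108,0,0,0],[40,1,25,110,0,0,0],[40,1,25,110,0,0,0]]

```text
clock: 25.7
position: [467.2, 3.7, 39.0]
ee_rot: [-0.0, 1.0, 0.0, -0.002]
contact_force: [-0.8, 0.6, -3.3]
gripper_width: 54.7
grasp_force: 64.7
```

servo_tool:
  rows:
    - [[40,0,0,5,0,0,0],[40,0,0,8,0,0,0],[40,0,0,10,0,0,0],[40,0,0,10,0,0,0]]

```text
clock: 26.2
position: [466.9, 4.1, 30.4]
ee_rot: [-0.001, 1.0, -0.0, -0.002]
contact_force: [-5.3, 0.5, 11.9]
gripper_width: 54.9
grasp_force: 66.5
```

servo_tool:
  rows:
    - [[85,0,0,0,0,0,0],[85,0,0,0,0,0,0],[85,0,0,0,0,0,0],[85,0,0,-30,0,0,0],[85,0,0,-80,0,0,0],[85,0,0,-120,0,0,0],[85,-18,55,-120,0,0,0],[85,-36,110,-120,0,0,0],[85,-54,165,-120,0,0,0],[85,-72,220,-120,0,0,0]]

```text
clock: 27.45
position: [539.4, 225.8, 148.1]
ee_rot: [-0.0, 1.0, -0.0, -0.002]
contact_force: [1.2, -0.3, -0.6]
gripper_width: 84.9
grasp_force: 0.0
```

servo_tool:
  rows:
    - [[50,-18,50,0,0,0,0],[50,-36,100,0,0,0,0],[50,-41,117,0,0,0,0],[50,-41,117,30,0,0,0],[50,-41,117,60,0,0,0],[50,-41,117,60,0,0,0],[50,-41,117,60,0,0,0]]

```text
clock: 28.32
position: [580.4, 341.1, 89.2]
ee_rot: [-0.0, 1.0, 0.0, -0.001]
contact_force: [-0.5, 0.7, 0.3]
gripper_width: 50.1
grasp_force: 0.0
```

Run:
```python
from h import *
a=img("side");b=img("top")
o=np.hstack([cv2.resize(a[220:350,220:350],None,fx=3,fy=3),cv2.resize(b[150:300,220:420],None,fx=2,fy=2.6)]);cv2.imwrite("pics/p5.png",o)
s=arm.read_state();print(np.round(s["position"],1),s["joints"][5])
print(proj("top",[466.5,3.7,88]),proj("side",s["position"]))
```

```text
[580.5 341.5  89.9] -2.3380864109178643
[272.99533454 263.26655002] [266.01097669 292.28030372]
```

View pics/p5.png

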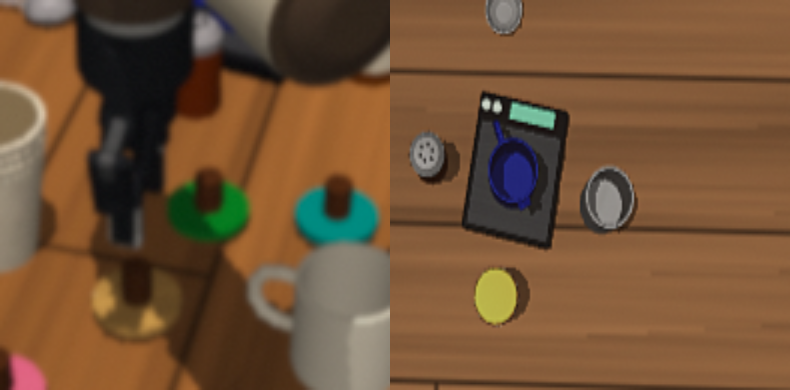

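The jar stands at (273,263.8), as expected. The gripper is over the wooden lid's knob (side pixel ~(266,315)), and the other lids are clear. Descending and gripping the knob.

servo_tool:
  rows:
    - [[50,0,0,30,0,0,0],[50,0,0,52,0,0,0],[50,0,0,64,0,0,0],[50,0,0,67,0,0,0],[50,0,0,67,0,0,0],[10,0,0,67,0,0,0],[10,0,0,67,0,0,0],[10,0,0,67,0,0,0],[10,0,0,67,0,0,0],[10,0,0,67,0,0,0]]

```text
clock: 29.68
position: [579.9, 341.6, 22.2]
ee_rot: [-0.001, 1.0, 0.001, -0.001]
contact_force: [-0.6, 0.2, 5.3]
gripper_width: 20.1
grasp_force: 59.0
```

Run:
```python
from h import *
b=img("top"); s=arm.read_state();print(np.round(s["position"],1),s["gripper_width"],s["grasp_force"],s["contact_force"])
c=b[205:250,308:352]
cv2.imwrite("pics/tin.png",cv2.resize(c,None,fx=12,fy=12,interpolation=cv2.INTER_CUBIC))
```

```text
[579.9 341.6  22.2] 19.924554536195004 59.042465686798096 [-0.64912026  0.98312263  5.0125681 ]
```

View pics/tin.png

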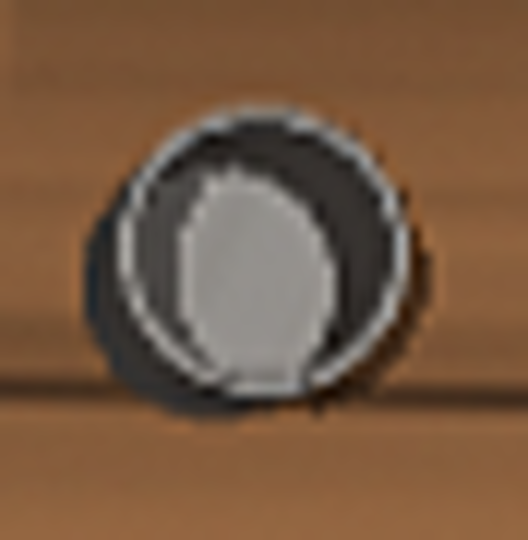

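The tin rim is round, centred at (329.5,225.4), so the tin's at about (562.3,-134.2). Carrying the lid there.

servo_tool:
  rows:
    - [[10,0,0,-40,0,0,0],[10,0,0,-90,0,0,0],[10,0,0,-140,0,0,0],[10,1,-40,-160,0,0,0],[10,3,-95,-160,0,0,0],[10,5,-150,-160,0,0,0],[10,7,-205,-160,0,0,0],[10,9,-260,-160,0,0,0],[10,11,-315,-160,0,0,0],[10,13,-370,-160,0,0,0]]

```text
clock: 30.98
position: [566.6, -30.6, 180.5]
ee_rot: [-0.0, 1.0, 0.0, -0.003]
contact_force: [0.9, -0.6, -0.7]
gripper_width: 20.1
grasp_force: 58.8
```

servo_tool:
  rows:
    - [[10,3,-50,0,0,0,0],[10,4,-90,0,0,0,0],[10,4,-106,0,0,0,0],[10,4,-106,0,0,0,0],[10,4,-106,40,0,0,0],[10,4,-106,60,0,0,0],[10,4,-106,60,0,0,0],[10,4,-106,60,0,0,0]]

```text
clock: 31.98
position: [564.1, -134.1, 122.1]
ee_rot: [-0.001, 1.0, -0.0, -0.001]
contact_force: [0.1, -0.3, -0.3]
gripper_width: 19.9
grasp_force: 58.8
```

Run:
```python
from h import *
a=img("side");b=img("top")
o=np.hstack([cv2.resize(a[150:230,280:360],None,fx=5,fy=5,interpolation=cv2.INTER_CUBIC),cv2.resize(b[180:260,290:370],None,fx=5,fy=5,interpolation=cv2.INTER_CUBIC)]);cv2.imwrite("pics/lid.png",o)
for i in range(4):
    img("side"); s=arm.read_state();print(np.round(s["position"],1),s["gripper_width"],np.round(s["ee_rot"],4))
print(proj("side",[562.3,-134.2,90]),proj("side",[562.3,-134.2,125]))
```

```text
[ 564.  -134.6  122.3] 20.222108611133677 [-7.e-04  1.e+00 -0.e+00 -1.e-03]
[ 563.8 -134.7  122.2] 19.984467014609365 [-6.0e-04  1.0e+00  0.0e+00 -1.2e-03]
[ 563.7 -134.8  122. ] 20.195393875271595 [-5.0e-04  1.0e+00  0.0e+00 -1.4e-03]
[ 563.5 -134.9  121.8] 20.38974180488626 [-4.0e-04  1.0e+00  0.0e+00 -1.6e-03]
[319.37817271 182.92924386] [319.97699668 171.89222476]
```

View pics/lid.png

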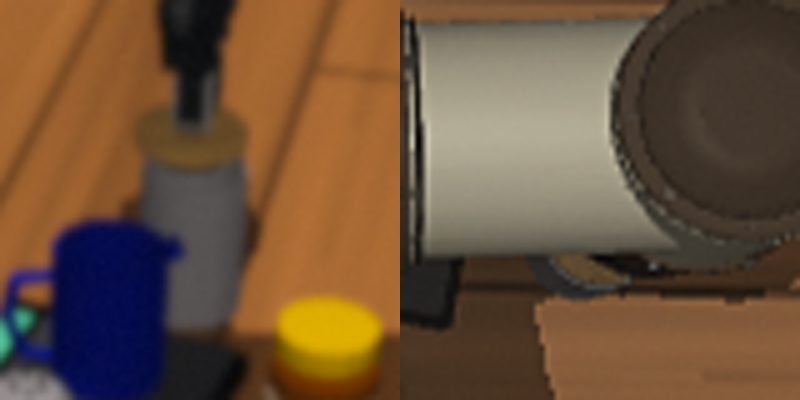

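The side view shows the disc centred at crop column 191.5 and the tin at about 196.5. The lid is ~1.5 mm too far in +x, matching the TCP reading. Correcting by 1.5 mm and lowering.

servo_tool:
  rows:
    - [[10,1.5,0,3,0,0,0],[10,1.5,0,7,0,0,0],[10,1.5,0,10,0,0,0],[10,1.5,0,13,0,0,0],[10,1.5,0,15,0,0,0],[10,1.5,0,16,0,0,0],[10,1.5,0,16,0,0,0]]

```text
clock: 33.15
position: [561.7, -134.9, 105.2]
ee_rot: [-0.0, 1.0, -0.0, -0.002]
contact_force: [0.1, 0.1, -0.0]
gripper_width: 20.0
grasp_force: 59.0
```

At the seated height with no resistance, so the plug's in the mouth. A touch further down, then release and withdraw.

servo_tool:
  rows:
    - [[10,0,0,1,0,0,0],[10,0,0,1,0,0,0],[40,0,0,1,0,0,0],[40,0,0,1,0,0,0],[40,0,0,1,0,0,0],[50,0,0,-20,0,0,0],[50,0,0,-60,0,0,0],[50,0,0,-100,0,0,0],[50,20,-55,-100,0,0,0],[50,40,-110,-100,0,0,0]]

```text
clock: 34.4
position: [522.2, -245.6, 205.9]
ee_rot: [-0.001, 1.0, -0.0, -0.001]
contact_force: [1.7, -0.2, -0.0]
gripper_width: 50.3
grasp_force: 0.0
```

servo_tool:
  rows:
    - [[50,10,-60,0,0,0,0],[50,20,-120,0,0,0,0],[50,30,-180,0,0,0,0],[50,30,-180,0,0,0,0],[50,30,-180,0,0,0,0],[50,30,-180,0,0,0,0]]

```text
clock: 35.15
position: [492.7, -423.9, 205.5]
ee_rot: [-0.001, 1.0, 0.0, -0.002]
contact_force: [-0.2, 0.3, -0.1]
gripper_width: 50.0
grasp_force: 0.0
```

Run:
```python
from h import *
a=img("side");b=img("top")
o=np.hstack([cv2.resize(a[130:370,180:400],None,fx=1.8,fy=1.8,interpolation=cv2.INTER_CUBIC)[:400],cv2.resize(b[130:300,80:360],None,fx=1.4,fy=2.352,interpolation=cv2.INTER_CUBIC)[:399].repeat(1,0) if 0 else np.pad(cv2.resize(b[90:300,80:360],None,fx=1.4,fy=1.4),((0,106),(0,0),(0,0)))]);cv2.imwrite("pics/end.png",o)
h=cv2.cvtColor(b,cv2.COLOR_BGR2HSV)
for c in blobs(h,(12,60,100),(28,170,255),(312,205,350,245))[:2]: e=cv2.minEnclosingCircle(c);print(cv2.boundingRect(c),e)
print(proj("top",[562.3,-134.2,98]))
# bystanders: image difference from the start
d=cv2.absdiff(cv2.imread("pics/top0.png"),b).max(2)
for n,(x0,y0,x1,y1) in {"mug":(118,246,160,294),"cups":(136,146,176,184),"spoon":(266,104,292,166)}.items(): print(n,(d[y0:y1,x0:x1]>40).mean())
```

```text
(312, 205, 38, 33) ((330.5, 220.5), 24.135135650634766)
(312, 239, 38, 6) ((330.5, 241.5), 18.66825294494629)
[329.91794316 225.06999083]
mug 0.03373015873015873
cups 0.0
spoon 0.0
```

View pics/end.png

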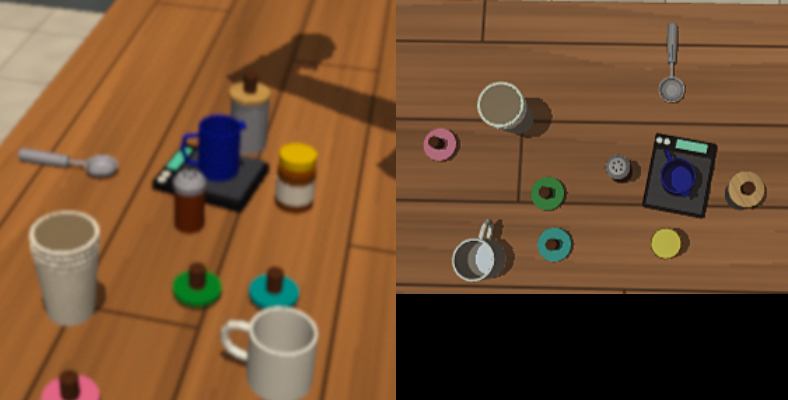

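The final view shows everything in place. The lid sits centred on the tin at top pixel (330,225), expected (329.9,225.1). The pitcher, shaker and jar are as placed, and the mug, cups and spoon are unchanged.

```bash
python3 -c "
from bench import arm
print(arm.job_done())"
```

```text
the job is handed in; nothing more can be done
None
```

The coffee station is set out as asked and handed in at about 35 s: pitcher mid-plate, tin left with its wooden lid on, shaker right, jar behind, and the mug, cups and spoon left in place. The last camera view showed everything upright and within about 3 mm of plan.

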